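Set the rack stop against a block and lock its ring

TASK

On the bench stands a small rack-and-pinion work stop with a beech block lying in it. Turn the round knob on top clockwise until the stop bar holds the block snugly against the fence without squeezing it hard, then swing the lock ring below the knob clockwise by its upright pin until it is firmly tight, feeling for the bite and not forcing it. Let go and leave the block held, the ring tight and the other things on the bench where they are.

Things in the scene. Friction and masses are not known exactly. Their poses are not given: they have to be found in the camera images.
- work_stop: The work stop's steel base plate, 110 x 220 x 10 mm, fixed to the bench, with a grey gear housing 74 x 74 mm, top at 38 mm above the bench. Origin on the bench right under the common axis of knob and lock ring; its z is up and is that axis; its +y runs from the housing along the stop bar to the block and the fence. The plate reaches from y = -60 to +160 mm and x = -55 to +55 mm.
- knob (a joint): Angle of the knob, rad: grows as the knob turns clockwise seen from above; 0 at the start, stop at 2.9. Each rad moves the stop bar 12 mm towards the block. The knob runs with about 0.12 N m of friction and stays where it is left; with the bar pressing on the block the moment rises by 0.012 N m for each newton of pressure.
- knob_grip (a point): Point on the knob's axis, 88 mm above the bench, at the height to grip. The knob is a round fluted black cylinder, 33 mm in diameter, from 77 to 100 mm above the bench, on a thin stem; the top of the lock ring below it is at 60 mm.
- lock_ring: Dark steel lock ring under the knob, 68 mm diameter, 48 to 60 mm above the bench, with one flat arm that carries an upright pin. Origin on the common axis, 48 mm above the bench. Tightens clockwise seen from above; loose at the start. It runs with 0.35 N m of friction (5 N sideways at the pin) until it bites, somewhere 0.4 to 1.4 rad on. It stays where it is left, but for a small spring-back.
- pin_grip (a point): Point on the axis of the lock ring's upright pin, 82 mm above the bench, at the height to grip. The pin is a round steel post of 14 mm diameter whose axis stands 72 mm from the ring's axis; it reaches from 49 to 94 mm above the bench, the arm's top is at 59 mm. It may be pinched or pushed.
- clamp_collar: Steel collar under the ring, 62 mm diameter, fixed on the housing, with a hidden spring seat that the ring tightens against. Origin on the common axis, 38 mm above the bench. After the bite the moment on the ring grows by 4.5 N m per rad: firmly tight is 10 to 17 N of sideways push at the pin in all, a rise of 5 to 12 N over the free running (14 to 35 N on the seat, at 25 mm radius); over 20 N it is forced.
- stop_bar: The toothed bar that the knob drives along the work stop's +y, with a sprung, rubber-faced pad 28 mm wide and 24 mm high at its end, which gives 1 mm for each 12 N. Snug is 5 to 25 N of pressure; more than 30 N marks the wood. Origin at the lower middle of the unpressed pad's front face, 12 mm above the bench.
- fence: The grey upright fence at the far end of the work stop, fixed, 62 mm wide, 36 mm high and standing on the base plate. Origin at the foot of the face that looks to the block, 10 mm above the bench; its +y points away from the block.
- block: The beech block, 32 x 52 x 30 mm, lying loose on the base plate between two low guides, its length (own y) along the bar's travel. Origin at the middle of its underside. There are 8 to 15 mm to close in all between pad, block and fence.
- pine_offcut: Bystander: offcut of pine, 26 x 44 x 22 mm, loose beside the work stop.
- small_offcut: Bystander: small wood offcut, 24 x 34 x 18 mm, loose beside the work stop.
- punch: Bystander: dark centre punch, 98 mm long, 10 mm thick, loose.
- marker: Bystander: marker pen, 135 mm long, 17 mm thick, loose.
- pliers: Bystander: combination pliers, 171 mm long, 12 mm thick, loose.
- driver: Bystander: screwdriver, 175 mm long, 27 mm thick, loose.
There are look-alikes about, which are no part of the job. What is meant by the block is not pink or turquoise, and is the smaller of those in its own colour.

How it is judged (in metres and radians):
On the way, in this order (a step that is already met when the one before it is completed fails the run):
1. the stop bar presses the block against the fence with at least 4 N (contact force between stop_bar and block above 4 N and contact force between block and fence above 3 N), for 0.2 s.
2. then the lock ring is tight: at least 10 N on its spring seat, the block still held (contact force between lock_ring and clamp_collar above 10 N and contact force between stop_bar and block above 2 N), for 0.2 s.
At the end, for the whole second after the job is handed in: The block lies flat on the base plate, at rest, held between stop bar and fence with more than 2 N; the lock ring bears on its spring seat with more than 7 N (contact force between lock_ring and clamp_collar above 7 N and contact force between stop_bar and block above 2 N and contact force between block and fence above 2 N and linear speed of block below 0.01 m/s and z of block in the frame of work_stop below 0.013 m); the robot touches nothing.
It fails at once if the bar squeezes the block with more than 30 N (contact force between stop_bar and block above 30 N).
It fails at once if the lock ring is forced: more than 44 N on its spring seat (20 N at the pin) (contact force between lock_ring and clamp_collar above 44 N).
It fails at once if a bystander is moved more than 20 mm (distance of any of pine_offcut, small_offcut, punch, marker, pliers, driver from where it was at the start of the episode above 0.02 m).
It also fails if it takes over 72 s, if anything falls off the work surface, if the arm or the gripper's body presses on something with over 40 N, if the wrist force passes 120 N, or if a joint passes its speed limit or range.

ROBOT

A 7-joint arm with a two-finger parallel gripper is mounted at the origin on a cart in front of the work surface, level with it; the furniture and walls round the work are solid. World frame = base frame: x ahead of the robot, y to its left, z up, the work surface at z = 0. Lengths are in mm, angles in rad, forces in N, time in s.
With the tool pointing down it reaches from about 425 to 875 mm from the base axis. Payload 4.7 kg.
Tool frame: the origin (TCP) lies where the fingers leave the gripper's body, on its centre line; the fingertips stand 73 mm ahead of it and the grasp point (between the pads) lies 54 mm ahead of it; z points along the fingers, y is the line along which they close (so a half turn about z gives the same grasp; the last joint's range is limited). The gripper opens to 85 mm and grips with 20 to 120 N. Pads are 22 mm wide; open, the fingers measure 114 mm over their backs; the gripper's body (76 mm by 85 mm) begins 54 mm behind the grasp point. The pads swing forward as they close: fully open they stand 13 mm farther back than shut.
Start: joints at [0.014, 0.321, -0.07, 1.45, 0.023, 1.371, -0.057], TCP at [650.013, -0.021, 303.949] pointing down, gripper open.
Joint ranges: [-2.86, 2.86], [-0.3, 2.09], [-1.38, 1.24], [0.06, 2.45], [-1.56, 4.7], [0.09, 2.05], [-2.69, 2.69]. Speed limits (rad/s): [2.57, 2.57, 3.14, 3.14, 3.14, 3.14, 3.14].

INTERFACE

Orientations are given as a rotation vector (axis times angle).
In Python, from bench import observe, capture, sign_off, spot_in, silhouettes, tip_of gives the robot as it stands.
- The arm moves only by the tool carry_out, never from a script. Its arguments are lists of equal length, an entry for each row: "fingers": the closure, from 0 (fully open) to 1 (shut); "travel": the shift along the tool's x, y, z in cm, a list of three; "turn": the turn, a rotation vector about the tool's x, y, z in degrees, a list of three. A call has 1 to 5 rows; each row is the pose to reach, as a shift and turn from the pose commanded when the call began, along the tool's axes at that moment; what a row does not reach only later rows make up. A row lasts 1/10 s, in which the tool goes at most 50 mm and 8.59 degrees, less where a joint would pass 70% of its speed; a pose out of reach is approached as far as the arm can. A call with a gripper value outside its range is refused whole. The fingers move at their own pace and stop on an object; the grip force is fixed at half the most. Time passes only in rows, so rows that repeat a pose let the fingers close. It gives the time, the measured TCP pose, the force, the opening and the grip force at its end, in the units of the state.
- observe(): the state, without advancing time (a new reading comes with each control period).
- capture(name): name is "scene" or "side" or "wrist"; returns a dict with "image" (384x512x3 uint8, red, green, blue), "range_z" (384x512 float32, mm along the optical axis (not along the pixel's ray), 0 where there is no reading), "fx", "fy", "cx", "cy" (pixels), "distortion" ([k1, k2, p1, p2, k3] as OpenCV has them; the pictures are not rectified), "R" (3x3) and "t" (3): a world point X has camera coordinates R X + t. Camera axes: x right, y down, z forward; pixel columns grow to the right and rows downward; lengths in mm; the calibration is good to about 2 mm. A picture is of the moment at which its call begins.
- sign_off(): hands the job in; it is judged then, once.
Trained networks look in a picture, given as the dict that the camera call returned (one of the last four; its "shot" number tells which), for a name from the list of things; names that differ only in an ending like _2 or _b are one class to them, and where a whole thing is asked for, a point or a joint stands for the part that bears it (a point fixed in the world has none). Each returns a list of dicts, best first, with "conf" (0 to 1); they miss things now and then, are a little off and sometimes report something else, mostly with a low value. They report only what shows in the picture. A call takes as long as a camera call. They do not tell look-alikes from the thing itself.
- spot_in(picture, label): "at" ([row, column] in pixels, amid what is visible of it).
- silhouettes(picture, label): "mask" (384x512 bool, what is visible of it) and "at" ([row, column] in pixels, amid what is visible of it).
- tip_of(picture, label): "at" ([row, column] in pixels: a listed point, or the origin of a listed thing).
The state is a dict: "clock": time; "joint_positions": joint angles; "joint_vel": joint speeds; "joint_efforts": joint torques, N m; "position": TCP position; "tcp_rot": TCP orientation; "ft_force": force on the tool from outside, world axes, zero at the start; "torque": the same for the moment, N m; "gripper_width": finger opening in mm; "gripper_force": force on a finger pad.
Only numpy, scipy, OpenCV 4.12 (cv2) and the standard library are available. Lean on these libraries where they do the work, as an engineer would, in place of code of your own. Each camera call takes 0.05 s, during which the arm holds its last target. There are 200 camera calls.

## Working session

There is one attempt and no reset: what is moved stays moved. The work goes in short steps, Python scripts to look and compute and a tool call to move; the robot and the scene stay as the last step left them, time stands still between calls to the robot, and variables do not carry over. Pictures are saved under pics/ and viewed, at most 10 in all, crops included, and the job is handed in when it is done.

Besides the shell and the picture viewer there is one more tool, called after "Emit:" as name(argument=value, ...) on one line, values as JSON. carry_out: Moves the arm, as the interface text tells. Its arguments: {"type":"object","properties":{"fingers":{"type":"array"},"travel":{"type":"array"},"turn":{"type":"array"}},"required":["fingers","travel","turn"]}

```bash
mkdir -p pics; cat > h.py <<'E'
import numpy as np, cv2
from bench import *
def ray(c,px):
    K=np.array([[c['fx'],0,c['cx']],[0,c['fy'],c['cy']],[0,0,1]])
    u=cv2.undistortPoints(np.array([[[px[1],px[0]]]],float),K,np.array(c['distortion'],float))[0,0]
    R=np.array(c['R']);t=np.array(c['t'])
    return -R.T@t, R.T@np.array([u[0],u[1],1.])
def at_z(c,px,z):
    o,d=ray(c,px); return o+d*(z-o[2])/d[2]
def at_depth(c,px):
    o,d=ray(c,px); return o+d*c['range_z'][int(px[0]),int(px[1])]
def save(c,n,crop=None,s=1):
    im=c['image'][:,:,::-1]
    if crop: im=im[crop[0]:crop[1],crop[2]:crop[3]]
    cv2.imwrite('pics/'+n,cv2.resize(im,None,fx=s,fy=s,interpolation=cv2.INTER_CUBIC))
E
python3 - <<'E'
from h import *
np.set_printoptions(precision=1,suppress=True)
ims=[]
for n in ['scene','side']:
    c=capture(n); ims.append(c['image'])
    for l,z in [('work_stop',0),('knob_grip',88),('lock_ring',48),('pin_grip',82),('fence',10),('stop_bar',12),('block',10)]:
        for d in tip_of(c,l)[:3]: print(n,l,round(d['conf'],2),np.array(d['at']),at_z(c,d['at'],z))
    if n=='scene': save(c,'a.png',None,1.5)
    else: save(c,'b.png',None,1.5)
print(observe())
E
```

```text
scene work_stop 0.66 [220.4 227.3] [580.3  67.2   0. ]
scene knob_grip 0.49 [186.8 229. ] [574.2  65.4  88. ]
scene lock_ring 0.59 [202.9 227.2] [577.9  69.4  48. ]
scene pin_grip 0.63 [193.7 259.1] [502.1  57.7  82. ]
scene fence 0.69 [244.4 186.4] [598.4 208.8  10. ]
scene fence 0.16 [204.3 227.6] [611.    9.7  10. ]
scene stop_bar 0.52 [225.4 210.8] [591.9 122.1  12. ]
scene block 0.92 [281.3 256.1] [415.5 257.2  10. ]
scene block 0.83 [234.9 197.7] [598.  166.8  10. ]
scene block 0.81 [297.5 189.5] [499.2 344.4  10. ]
side work_stop 0.79 [218.8 228.4] [575.4  69.1   0. ]
side knob_grip 0.7 [198.  224.9] [577.6  79.6  88. ]
side lock_ring 0.73 [240.1 205.9] [581.6 215.1  48. ]
side lock_ring 0.57 [203.8 224.7] [588.   60.1  48. ]
side lock_ring 0.57 [198.6 224.9] [596.2  37.6  48. ]
side pin_grip 0.9 [202.4 248.8] [509.1  70.8  82. ]
side pin_grip 0.23 [218.4 227.9] [541.4 151.4  82. ]
side fence 0.7 [242.8 203.7] [601.1 192.4  10. ]
side fence 0.69 [218.8 229.9] [566.8  77.9  10. ]
side stop_bar 0.57 [229.4 216.4] [586.8 133.8  12. ]
side stop_bar 0.4 [242.1 204.4] [599.4 191.1  12. ]
side stop_bar 0.3 [236.5 175.4] [686.  195.5  12. ]
side block 0.88 [273.6 186.8] [598.5 307.7  10. ]
side block 0.74 [272.4 259.8] [420.7 246.4  10. ]
side block 0.59 [239.5 209.8] [590.  175.3  10. ]
{'clock': 0.8, 'joint_positions': array([ 0. ,  0.3, -0.1,  1.5,  0. ,  1.4, -0.1]), 'joint_vel': array([-0., -0., -0., -0., -0., -0.,  0.]), 'joint_efforts': array([  0. , -49.3,  -0.4, -31.5,   0. ,   0. ,   0. ]), 'position': array([650.,   0., 304.]), 'tcp_rot': array([2.2, 2.2, 0. ]), 'ft_force': array([-0. ,  0. , -0.7]), 'torque': array([ 0. , -0.1, -0. ]), 'gripper_force': 0.0, 'gripper_width': 85.72396211112537}
```

View pics/a.png

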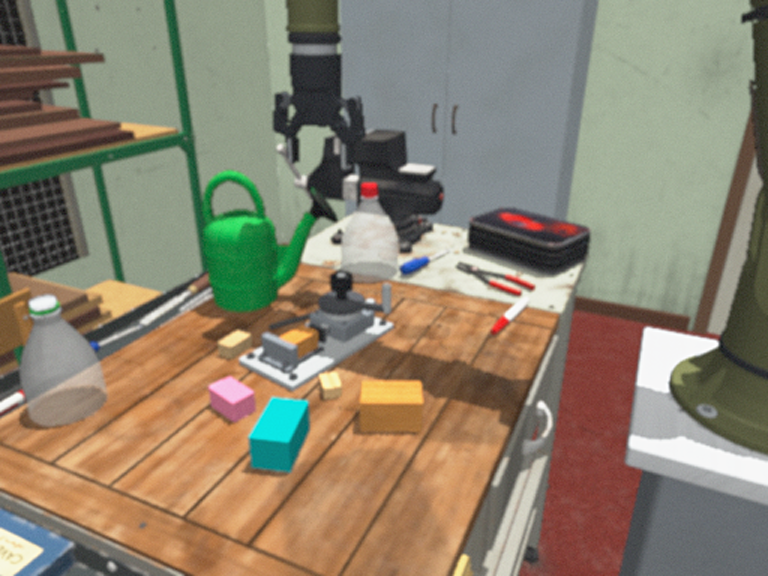

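View pics/b.png

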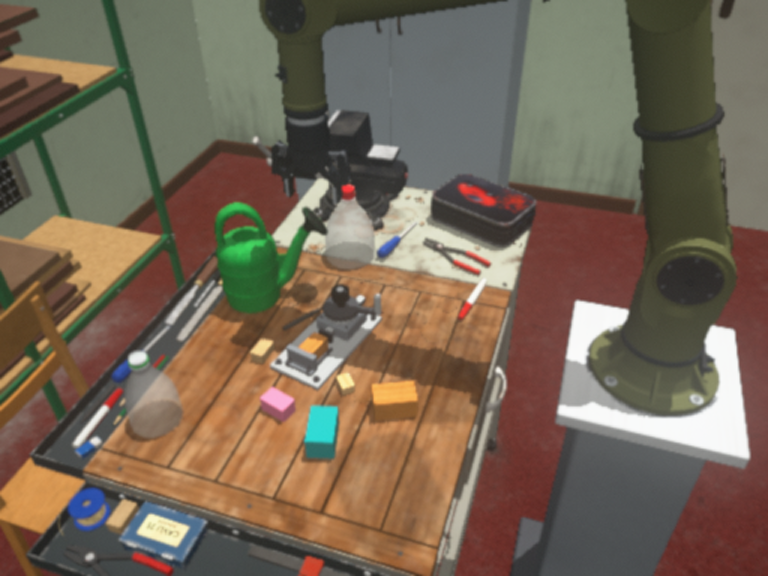

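The candidates for the block are pink (side px 278,403), turquoise (320,432), big orange (395,400) and small orange in the stop (313,345). The last fits: it is beech-orange, the smaller of its colour, and lies in the stop. I'm going above the knob for a close look.

Emit:
carry_out(fingers=[0,0,0,0], travel=[[3.5,-3.5,0],[7,-7,0],[7,-7,0],[7,-7,0]], turn=[[0,0,0],[0,0,0],[0,0,0],[0,0,0]])

```text
clock: 1.2
position: [579.4, 71.3, 304.5]
tcp_rot: [2.218, 2.224, 0.001]
ft_force: [0.4, -0.7, 0.2]
gripper_width: 85.7
gripper_force: 0.0
```

```bash
python3 - <<'E'
from h import *
np.set_printoptions(precision=2,suppress=True)
c=capture('wrist'); save(c,'c.png',None,1.5)
print(-np.array(c['R']).T@np.array(c['t']))
for l,z in [('work_stop',0),('knob_grip',88),('lock_ring',48),('pin_grip',82),('fence',10),('stop_bar',12),('block',10)]:
    for d in tip_of(c,l)[:3]: print(l,round(d['conf'],2),np.array(d['at']),at_z(c,d['at'],z))
for l in ['knob','lock_ring','block','pin_grip']:
    for d in silhouettes(c,l)[:2]:
        m=d['mask']; ys,xs=np.nonzero(m); print(l,round(d['conf'],2),d['at'],m.sum(),ys.min(),ys.max(),xs.min(),xs.max(),at_depth(c,d['at']))
s=observe();print(s['position'],s['tcp_rot'],s['ft_force'],s['torque'],s['clock'])
E
```

```text
[579.73 136.93 373.82]
work_stop 0.73 [166.8 259.8] [576.78  65.51   0.  ]
work_stop 0.66 [ 82.9 281.6] [600.92 160.22   0.  ]
knob_grip 0.96 [182.1 261.4] [578.95  68.1   88.  ]
lock_ring 0.65 [174.1 261.7] [579.13  67.    48.  ]
lock_ring 0.62 [167.8 261. ] [578.4   73.63  48.  ]
pin_grip 0.77 [193.4 184.4] [506.05  55.49  82.  ]
pin_grip 0.73 [ 52.5 289.4] [602.49 179.91  82.  ]
fence 0.93 [ 52.2 286.2] [604.71 190.79  10.  ]
stop_bar 0.89 [112.2 272.5] [590.77 128.69  12.  ]
stop_bar 0.49 [ 29.6 205. ] [519.9  212.52  12.  ]
block 0.9 [ 82.8 282.2] [601.   159.71  10.  ]
block 0.66 [ 12.3 112.4] [423.26 230.93  10.  ]
knob 0.75 [183.2, 263.4] 1234 163 203 243 280 [580.74  70.2  100.85]
lock_ring 0.82 [174.3, 243.6] 3213 139 208 177 297 [561.01  69.1   58.97]
block 0.75 [16.9, 96.5] 3164 0 46 53 151 [421.19 218.94  42.1 ]
[580.1   69.84 303.84] [-2.22 -2.22  0.  ] [-0.92 -1.07 -0.32] [ 0.01 -0.05 -0.02] 1.8
```

View pics/c.png

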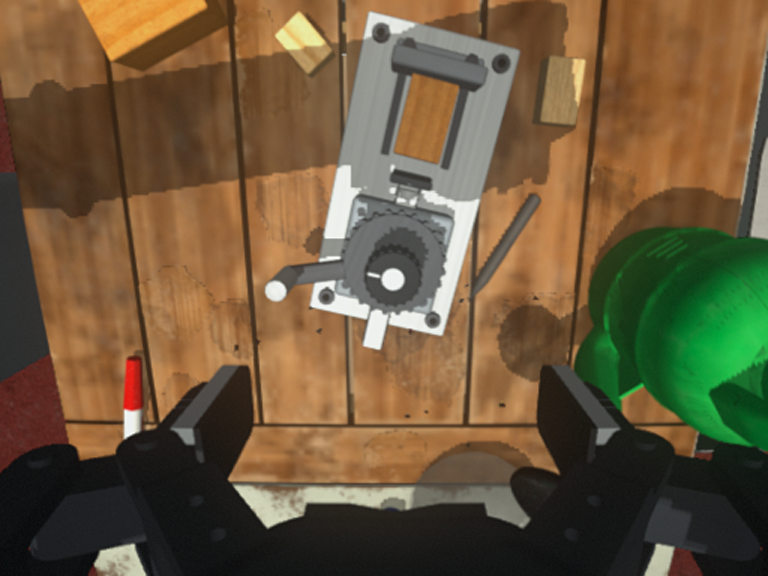

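The wrist view shows the knob at (390,275), the pin at (277,290), and the block between the pad and fence at (430,120). The watering can is close on the right. I'll check its clearance while moving down and take one close look.

```bash
python3 - <<'E'
from h import *
c=capture('wrist')
P=[]
for r in range(100,300,3):
    for k in range(370,512,3):
        if c['range_z'][r,k]>0: P.append(at_depth(c,(r,k)))
P=np.array(P)
for a,b in [(20,60),(60,100),(100,140),(140,180),(180,260)]:
    q=P[(P[:,2]>a)&(P[:,2]<b)]
    if len(q): i=q[:,0].argmin(); print(a,b,q[i].round(),np.hypot(q[:,0]-580,q[:,1]-69).min().round(), len(q))
E
```

```text
20 60 [711.  -5.  59.] 151.0 203
60 100 [705.  -7.  84.] 146.0 327
100 140 [714.  -8. 107.] 151.0 546
140 180 [736.  34. 140.] 159.0 527
180 260 [623.  74. 259.] 43.0 48
```

Emit:
carry_out(fingers=[0.4,0.4,0.4,0.4,0.4], travel=[[0,0,2],[0,0,4],[0,0,6],[0,0,8],[0,0,8]], turn=[[0,0,8],[0,0,16],[0,0,24],[0,0,24],[0,0,24]])

```text
clock: 2.35
position: [578.3, 69.8, 220.9]
tcp_rot: [-2.632, -1.71, 0.008]
ft_force: [-0.2, 0.0, -0.2]
gripper_width: 51.1
gripper_force: 0.0
```

```bash
python3 - <<'E'
from h import *
np.set_printoptions(precision=2,suppress=True)
c=capture('wrist'); save(c,'d.png')
for l,z in [('knob_grip',88),('pin_grip',82),('fence',10),('stop_bar',12)]:
    for d in tip_of(c,l)[:2]: print(l,round(d['conf'],2),np.array(d['at']),at_z(c,d['at'],z))
s=observe();print(s['position'],s['tcp_rot'],s['ft_force'],s['torque'],s['clock'],s['gripper_width'],s['joint_positions'])
E
```

```text
knob_grip 0.65 [210.4 262.4] [577.8   67.51  88.  ]
pin_grip 0.57 [255.3 179.3] [508.62  58.73  82.  ]
fence 0.69 [ 33.8 233.4] [606.16 189.72  10.  ]
stop_bar 0.56 [113.7 248.9] [591.48 127.36  12.  ]
[580.78  70.1  225.45] [2.63 1.71 0.  ] [ 0.09  0.1  -0.37] [-0.07  0.04 -0.03] 2.6 50.974319941931476 [-0.09  0.24 -0.08  1.72  0.02  1.19 -0.6 ]
```

View pics/d.png

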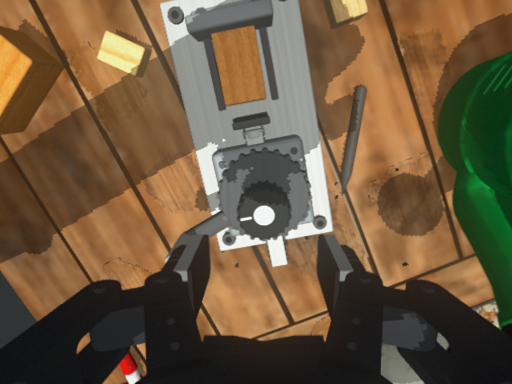

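The close view shows the knob at (263,213), and the fingers either side will clear the pin at (180,255). The can is about 145 mm away. I'm correcting by about 2.5 mm and going down to grip.

Emit:
carry_out(fingers=[0.4,0.4,0.4,0.4,0.4], travel=[[-0.25,-0.05,2.5],[-0.25,-0.05,5],[-0.25,-0.05,7],[-0.25,-0.05,8.2],[-0.25,-0.05,8.2]], turn=[[0,0,0],[0,0,0],[0,0,0],[0,0,0],[0,0,0]])

```text
clock: 3.1
position: [578.0, 67.8, 141.0]
tcp_rot: [-2.634, -1.711, 0.003]
ft_force: [0.3, -0.2, -0.2]
gripper_width: 51.5
gripper_force: 0.0
```

Emit:
carry_out(fingers=[0.9,0.9,0.9,0.9,0.9], travel=[[0,0,0],[0,0,0],[0,0,0],[0,0,0],[0,0,0]], turn=[[0,0,0],[0,0,0],[0,0,0],[0,0,0],[0,0,0]])

```text
clock: 3.6
position: [577.7, 68.8, 143.7]
tcp_rot: [-2.633, -1.711, 0.001]
ft_force: [-5.1, -0.4, 4.5]
gripper_width: 31.3
gripper_force: 60.2
```

```bash
cat > o.py <<'E'
from bench import observe
import numpy as np
from scipy.spatial.transform import Rotation as R
s=observe(); y=R.from_rotvec(s['tcp_rot']).as_matrix()[:,1]
print(round(s['clock'],2),'pos',s['position'].round(1),'ydeg',round(np.degrees(np.arctan2(y[1],y[0])),2),'F',s['ft_force'].round(2),'T',s['torque'].round(3),'w',round(s['gripper_width'],1),'g',round(s['gripper_force'],1),'j',s['joint_positions'].round(2)[[4,5,6]])
E
python3 o.py
```

```text
3.6 pos [577.7  68.8 143.7] ydeg -23.96 F [-5.08 -0.4   4.49] T [0.23  1.287 0.028] w 31.3 g 60.2 j [ 0.03  1.03 -0.6 ]
```

Gripped. Now I'll turn the first 30°, which is free running.

Emit:
carry_out(fingers=[0.9,0.9,0.9,0.9,0.9], travel=[[0,0,0],[0,0,0],[0,0,0],[0,0,0],[0,0,0]], turn=[[0,0,5],[0,0,10],[0,0,15],[0,0,20],[0,0,25]])

```text
clock: 4.1
position: [577.3, 69.2, 143.6]
tcp_rot: [-2.942, -1.096, 0.003]
ft_force: [-8.3, 1.8, 5.9]
gripper_width: 31.4
gripper_force: 60.4
```

```bash
python3 o.py
```

```text
4.1 pos [577.3  69.2 143.6] ydeg -49.13 F [-8.3   1.77  5.88] T [0.299 1.551 0.14 ] w 31.4 g 60.4 j [ 0.    1.03 -1.03]
```

Emit:
carry_out(fingers=[0.9,0.9,0.9], travel=[[0,0,0],[0,0,0],[0,0,0]], turn=[[0,0,3],[0,0,6],[0,0,9]])

```text
clock: 4.4
position: [577.2, 69.4, 143.6]
tcp_rot: [-3.018, -0.864, 0.004]
ft_force: [-7.0, 0.4, 5.6]
gripper_width: 31.1
gripper_force: 60.4
```

```bash
python3 - <<'E'
exec(open('o.py').read())
from h import *
c=capture('wrist'); save(c,'e.png',None,1.3)
for l,z in [('stop_bar',12),('fence',10),('block',10)]:
    for d in tip_of(c,l)[:2]: print(l,round(d['conf'],2),np.round(d['at'],1),at_z(c,d['at'],z).round(1))
exec(open('o.py').read())
E
```

```text
4.4 pos [577.2  69.4 143.6] ydeg -58.03 F [-6.99  0.41  5.56] T [0.31  1.539 0.152] w 31.1 g 60.4 j [-0.    1.03 -1.17]
stop_bar 0.89 [136.  186.2] [593.8 133.8  12. ]
block 0.63 [104.6 153.3] [599.5 160.7  10. ]
4.6 pos [577.2  69.3 143.6] ydeg -57.96 F [-7.82  1.55  6.21] T [ 0.395  1.566 -0.079] w 31.2 g 60.3 j [-0.    1.03 -1.17]
```

View pics/e.png

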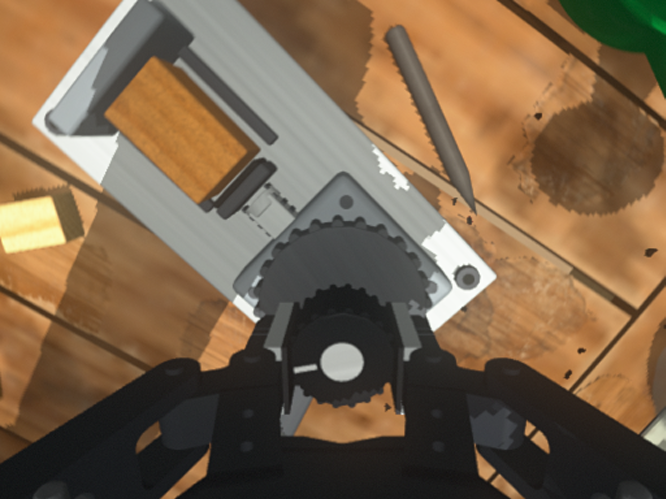

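The knob follows the grip (34° ≈ 7.1 mm). The pad at (245,190) is nearly at the block, and a small gap remains at the fence. I'll continue in small steps and watch the torque.

Emit:
carry_out(fingers=[0.9,0.9,0.9], travel=[[0,0,0],[0,0,0],[0,0,0]], turn=[[0,0,2],[0,0,4],[0,0,4]])

```text
clock: 4.9
position: [577.1, 69.4, 143.6]
tcp_rot: [-3.046, -0.76, 0.004]
ft_force: [-7.7, 1.5, 6.1]
gripper_width: 31.0
gripper_force: 60.4
```

```bash
python3 o.py
```

```text
4.9 pos [577.1  69.4 143.6] ydeg -61.97 F [-7.73  1.53  6.1 ] T [ 0.346  1.608 -0.063] w 31.0 g 60.4 j [-0.01  1.03 -1.24]
```

Emit:
carry_out(fingers=[0.9,0.9,0.9], travel=[[0,0,0],[0,0,0],[0,0,0]], turn=[[0,0,2],[0,0,4],[0,0,4]])

```text
clock: 5.2
position: [577.1, 69.5, 143.7]
tcp_rot: [-3.071, -0.653, 0.004]
ft_force: [-8.4, 1.5, 5.9]
gripper_width: 31.3
gripper_force: 60.4
```

```bash
python3 o.py
```

```text
5.2 pos [577.1  69.5 143.7] ydeg -65.97 F [-8.35  1.5   5.9 ] T [ 0.394  1.587 -0.068] w 31.3 g 60.4 j [-0.01  1.03 -1.31]
```

Emit:
carry_out(fingers=[0.9,0.9], travel=[[0,0,0],[0,0,0]], turn=[[0,0,2],[0,0,4]])

```text
clock: 5.4
position: [577.1, 69.6, 143.7]
tcp_rot: [-3.092, -0.546, 0.004]
ft_force: [-8.0, 1.6, 7.1]
gripper_width: 31.6
gripper_force: 60.4
```

```bash
python3 o.py
```

```text
5.4 pos [577.1  69.6 143.7] ydeg -69.98 F [-7.99  1.55  7.12] T [0.459 1.676 0.134] w 31.6 g 60.4 j [-0.01  1.03 -1.38]
```

Emit:
carry_out(fingers=[0.9,0.9], travel=[[0,0,0],[0,0,0]], turn=[[0,0,2],[0,0,4]])

```text
clock: 5.6
position: [577.0, 69.7, 143.6]
tcp_rot: [-3.109, -0.438, 0.005]
ft_force: [-8.1, 2.1, 6.4]
gripper_width: 31.1
gripper_force: 60.4
```

```bash
python3 o.py; python3 - <<'E'
from h import *
c=capture('wrist'); save(c,'f.png',(0,260,0,300),2)
E
```

```text
5.6 pos [577.   69.7 143.6] ydeg -73.98 F [-8.08  2.06  6.39] T [0.428 1.607 0.129] w 31.1 g 60.4 j [-0.02  1.03 -1.44]
```

View pics/f.png

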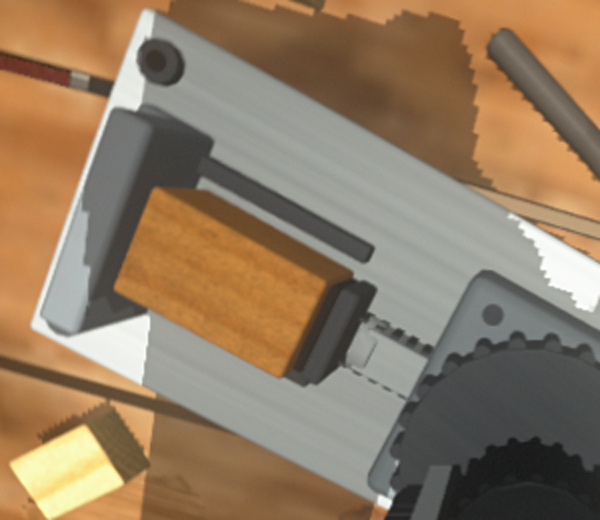

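The pad is against the block, with perhaps 1–3 mm left at the fence. I'm continuing in 2–4° steps.

Emit:
carry_out(fingers=[0.9,0.9], travel=[[0,0,0],[0,0,0]], turn=[[0,0,1.5],[0,0,3]])

```text
clock: 5.85
position: [577.0, 69.7, 143.7]
tcp_rot: [-3.119, -0.357, 0.005]
ft_force: [-8.0, 2.8, 7.3]
gripper_width: 31.5
gripper_force: 60.4
```

```bash
python3 o.py
```

```text
5.85 pos [577.   69.7 143.7] ydeg -76.95 F [-8.04  2.84  7.3 ] T [0.466 1.692 0.136] w 31.5 g 60.4 j [-0.02  1.03 -1.49]
```

Emit:
carry_out(fingers=[0.9,0.9], travel=[[0,0,0],[0,0,0]], turn=[[0,0,1.5],[0,0,3]])

```text
clock: 6.05
position: [577.0, 69.8, 143.6]
tcp_rot: [-3.127, -0.275, 0.005]
ft_force: [-8.2, 2.5, 6.1]
gripper_width: 31.3
gripper_force: 60.4
```

```bash
python3 o.py
```

```text
6.05 pos [577.   69.8 143.6] ydeg -79.96 F [-8.17  2.51  6.07] T [0.559 1.649 0.107] w 31.3 g 60.4 j [-0.02  1.03 -1.54]
```

Emit:
carry_out(fingers=[0.9,0.9], travel=[[0,0,0],[0,0,0]], turn=[[0,0,1.5],[0,0,3]])

```text
clock: 6.25
position: [577.0, 69.9, 143.6]
tcp_rot: [-3.133, -0.193, 0.005]
ft_force: [-8.0, 1.9, 6.3]
gripper_width: 31.5
gripper_force: 60.4
```

```bash
python3 o.py
```

```text
6.25 pos [577.   69.9 143.6] ydeg -82.95 F [-7.95  1.93  6.33] T [0.576 1.662 0.159] w 31.5 g 60.4 j [-0.03  1.03 -1.59]
```

Emit:
carry_out(fingers=[0.9,0.9], travel=[[0,0,0],[0,0,0]], turn=[[0,0,1.5],[0,0,3]])

```text
clock: 6.45
position: [577.0, 70.0, 143.7]
tcp_rot: [-3.137, -0.111, 0.005]
ft_force: [-7.8, 2.7, 5.4]
gripper_width: 31.4
gripper_force: 60.4
```

```bash
python3 o.py
```

```text
6.45 pos [577.   70.  143.7] ydeg -85.93 F [-7.79  2.67  5.36] T [0.538 1.679 0.182] w 31.4 g 60.4 j [-0.03  1.03 -1.64]
```

Emit:
carry_out(fingers=[0.9], travel=[[0,0,0]], turn=[[0,0,1.5]])

```text
clock: 6.55
position: [577.0, 70.0, 143.7]
tcp_rot: [-3.139, -0.071, 0.005]
ft_force: [-7.8, 1.6, 6.2]
gripper_width: 31.2
gripper_force: 60.4
```

```bash
python3 o.py
```

```text
6.55 pos [577.   70.  143.7] ydeg -87.43 F [-7.79  1.6   6.2 ] T [0.598 1.709 0.252] w 31.2 g 60.4 j [-0.03  1.03 -1.67]
```

Emit:
carry_out(fingers=[0.9], travel=[[0,0,0]], turn=[[0,0,1.5]])

```text
clock: 6.65
position: [577.0, 70.0, 143.7]
tcp_rot: [-3.139, -0.03, 0.005]
ft_force: [-8.7, 3.3, 5.6]
gripper_width: 31.7
gripper_force: 60.5
```

```bash
python3 o.py
```

```text
6.65 pos [577.   70.  143.7] ydeg -88.92 F [-8.71  3.34  5.63] T [0.56  1.639 0.303] w 31.7 g 60.5 j [-0.03  1.03 -1.69]
```

The torque rises 0.05 N·m per 1.5°, as expected of the pad spring, so the pressure is about 12–14 N. That's snug. I'll hold, release and raise.

Emit:
carry_out(fingers=[0.9,0.9,0.9,0.9], travel=[[0,0,0],[0,0,0],[0,0,0],[0,0,0]], turn=[[0,0,0],[0,0,0],[0,0,0],[0,0,0]])

```text
clock: 7.05
position: [577.0, 70.0, 143.7]
tcp_rot: [-3.139, -0.031, 0.005]
ft_force: [-7.7, 3.1, 6.2]
gripper_width: 31.1
gripper_force: 60.4
```

```bash
python3 o.py
```

```text
7.05 pos [577.   70.  143.7] ydeg -88.88 F [-7.69  3.09  6.18] T [0.604 1.652 0.133] w 31.1 g 60.4 j [-0.03  1.03 -1.69]
```

Emit:
carry_out(fingers=[0.4,0.4,0.4,0.4,0.4], travel=[[0,0,0],[0,0,0],[0,0,0],[0,0,0],[0,0,-0.5]], turn=[[0,0,0],[0,0,0],[0,0,0],[0,0,0],[0,0,0]])

```text
clock: 7.55
position: [578.3, 67.6, 146.6]
tcp_rot: [3.141, 0.027, -0.002]
ft_force: [-0.7, 0.7, 0.6]
gripper_width: 51.7
gripper_force: 0.0
```

Emit:
carry_out(fingers=[0.4,0.4,0.4,0.4], travel=[[0,0,-3],[0,0,-6],[0,0,-9],[0,0,-9]], turn=[[0,0,0],[0,0,0],[0,0,0],[0,0,0]])

```text
clock: 7.95
position: [581.1, 68.1, 242.4]
tcp_rot: [-3.14, -0.027, -0.014]
ft_force: [0.7, -0.6, 0.2]
gripper_width: 51.1
gripper_force: 0.0
```

```bash
python3 - <<'E'
exec(open('o.py').read())
from h import *
np.set_printoptions(precision=1,suppress=True)
for n in ['wrist','side','scene']:
    c=capture(n)
    if n=='wrist': save(c,'g.png')
    for l,z in [('knob_grip',88),('pin_grip',82)]:
        for d in tip_of(c,l)[:2]: print(n,l,round(d['conf'],2),np.array(d['at']),at_z(c,d['at'],z))
exec(open('o.py').read())
E
```

```text
7.95 pos [581.1  68.1 242.4] ydeg -89.01 F [ 0.69 -0.56  0.17] T [ 0.013 -0.026  0.011] w 51.1 g 0.0 j [-0.02  1.21 -1.7 ]
wrist knob_grip 0.58 [205.  257.4] [580.   70.2  88. ]
wrist pin_grip 0.89 [287.8 271.1] [508.2  58.3  82. ]
side knob_grip 0.42 [196.8 226.5] [575.2  73.2  88. ]
side knob_grip 0.25 [219.8 228.7] [534.7 162.1  88. ]
side pin_grip 0.73 [204.5 249.7] [503.8  78.7  82. ]
scene knob_grip 0.64 [259.3 221. ] [448.1 321.6  88. ]
scene knob_grip 0.57 [187.3 229.1] [572.6  67.7  88. ]
scene pin_grip 0.88 [194.4 257. ] [504.7  63.1  82. ]
8.4 pos [578.2  67.8 236. ] ydeg -89.0 F [-0.2  0.3  0.2] T [ 0.   0.1 -0. ] w 51.6 g 0.0 j [-0.   1.2 -1.7]
```

View pics/g.png

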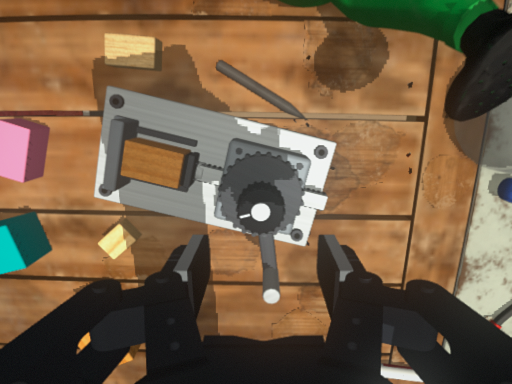

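The image shows the pin at (271,296) and the block snug between pad and fence at (158,163). The pin is at about (507,58). I'm going above it, then lower with the fingers on the tangent.

Emit:
carry_out(fingers=[0.4,0.4,0.4,0.4,0.4], travel=[[-3.6,0.4,0],[-7.15,0.85,0],[-7.15,0.85,2],[-7.15,0.85,4],[-7.15,0.85,4]], turn=[[0,0,-7],[0,0,-14],[0,0,-14],[0,0,-14],[0,0,-14]])

```text
clock: 8.9
position: [505.2, 57.8, 194.4]
tcp_rot: [3.114, 0.41, -0.008]
ft_force: [-0.8, -0.6, 0.7]
gripper_width: 51.1
gripper_force: 0.0
```

Emit:
carry_out(fingers=[0.4,0.4,0.4,0.4], travel=[[0,0,2],[0,0,4],[0,0,5.7],[0,0,5.7]], turn=[[0,0,0],[0,0,0],[0,0,0],[0,0,0]])

```text
clock: 9.3
position: [506.1, 58.0, 138.3]
tcp_rot: [3.114, 0.41, -0.007]
ft_force: [-0.7, 0.5, -0.0]
gripper_width: 51.4
gripper_force: 0.0
```

```bash
python3 - <<'E'
from h import *
c=capture('wrist'); save(c,'i.png')
exec(open('o.py').read())
E
```

```text
9.35 pos [506.9  58.1 139.6] ydeg -75.0 F [-0.31 -0.44 -0.12] T [-0.011 -0.019  0.042] w 51.3 g 0.0 j [-0.01  0.99 -1.46]
```

View pics/i.png

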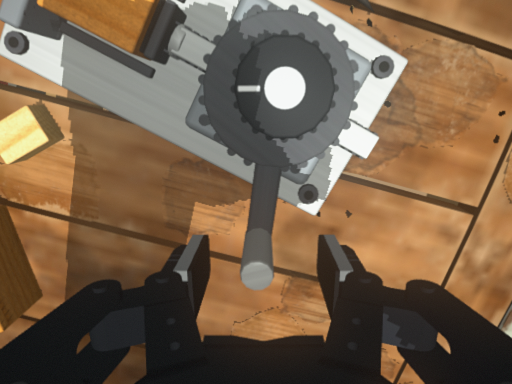

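The pin at (258,272) is between the pads. I'm closing on it.

Emit:
carry_out(fingers=[0.8,1,1,1,1], travel=[[0,0,0],[0,0,0],[0,0,0],[0,0,0],[0,0,0]], turn=[[0,0,0],[0,0,0],[0,0,0],[0,0,0],[0,0,0]])

```text
clock: 9.85
position: [507.5, 59.0, 141.2]
tcp_rot: [-3.114, -0.411, -0.002]
ft_force: [-4.1, 1.5, 5.4]
gripper_width: 12.1
gripper_force: 58.5
```

```bash
python3 o.py
```

```text
9.85 pos [507.5  59.  141.2] ydeg -74.96 F [-4.08  1.51  5.36] T [0.411 0.505 0.047] w 12.1 g 58.5 j [-0.01  0.99 -1.46]
```

Pinched. Now I'll swing along the arc about the knob axis, which is free running for at least 23°.

Emit:
carry_out(fingers=[1,1,1,1], travel=[[0.09,-0.62,0],[0.23,-1.23,0],[0.43,-1.82,0],[0.67,-2.39,0]], turn=[[0,0,5],[0,0,10],[0,0,15],[0,0,20]])

```text
clock: 10.25
position: [507.7, 82.6, 141.2]
tcp_rot: [3.137, -0.142, 0.001]
ft_force: [-2.6, -1.9, 5.8]
gripper_width: 11.8
gripper_force: 58.8
```

```bash
cat >> o.py <<'E'
C=np.array([577.5,70.2]); r=s['position'][:2]-C; a=np.arctan2(r[1],r[0]); f=s['ft_force'][:2]
rh=r/np.hypot(*r); tg=np.array([rh[1],-rh[0]])
print('R',round(np.hypot(*r),1),'ang',round(np.degrees(a)%360,2),'push',round(-f@tg,2),'radial',round(f@rh,2))
E
python3 o.py
```

```text
10.25 pos [507.7  82.6 141.2] ydeg -95.18 F [-2.59 -1.88  5.82] T [-0.328  0.524  0.222] w 11.8 g 58.8 j [-0.01  0.99 -1.86]
R 70.8 ang 169.96 push 2.3 radial 2.22
```

Emit:
carry_out(fingers=[1,1], travel=[[0.04,-0.31,0],[0.09,-0.62,0]], turn=[[0,0,2.5],[0,0,5]])

```text
clock: 10.45
position: [509.1, 88.7, 141.2]
tcp_rot: [3.129, -0.276, 0.001]
ft_force: [-3.1, -1.1, 7.1]
gripper_width: 12.1
gripper_force: 58.9
```

```bash
python3 o.py
```

```text
10.45 pos [509.1  88.7 141.2] ydeg -100.07 F [-3.06 -1.1   7.05] T [-0.289  0.674  0.226] w 12.1 g 58.9 j [-0.02  0.99 -1.96]
R 70.9 ang 164.87 push 1.86 radial 2.67
```

Emit:
carry_out(fingers=[1,1], travel=[[0.04,-0.31,0],[0.09,-0.62,0]], turn=[[0,0,2.5],[0,0,5]])

```text
clock: 10.65
position: [511.0, 94.7, 141.2]
tcp_rot: [3.114, -0.412, 0.001]
ft_force: [-3.6, -0.9, 5.7]
gripper_width: 11.7
gripper_force: 58.9
```

```bash
python3 o.py
```

```text
10.65 pos [511.   94.7 141.2] ydeg -105.07 F [-3.6  -0.87  5.7 ] T [-0.25   0.692  0.184] w 11.7 g 58.9 j [-0.02  0.99 -2.05]
R 70.9 ang 159.76 push 2.06 radial 3.08
```

Emit:
carry_out(fingers=[1,1], travel=[[0.04,-0.31,0],[0.09,-0.62,0]], turn=[[0,0,2.5],[0,0,5]])

```text
clock: 10.85
position: [513.5, 100.6, 141.2]
tcp_rot: [3.093, -0.547, 0.001]
ft_force: [-3.2, -0.7, 7.3]
gripper_width: 12.0
gripper_force: 58.9
```

```bash
python3 o.py
```

```text
10.85 pos [513.5 100.6 141.2] ydeg -110.07 F [-3.19 -0.74  7.31] T [-0.277  0.657  0.138] w 12.0 g 58.9 j [-0.02  0.99 -2.15]
R 70.9 ang 154.64 push 2.04 radial 2.57
```

Ring moment (push·0.072 + Tz) reads about 0.3 N·m, which matches free running. Continuing.

Emit:
carry_out(fingers=[1,1], travel=[[0.04,-0.31,0],[0.09,-0.62,0]], turn=[[0,0,2.5],[0,0,5]])

```text
clock: 11.05
position: [516.2, 105.9, 141.2]
tcp_rot: [3.066, -0.682, -0.0]
ft_force: [-4.3, -1.5, 8.2]
gripper_width: 12.0
gripper_force: 59.0
```

```bash
echo "print('M',round(-f@tg*.072+s['torque'][2],3))">>o.py; python3 o.py
```

```text
11.05 pos [516.2 105.9 141.2] ydeg -115.07 F [-4.26 -1.46  8.24] T [-0.481  0.901  0.233] w 12.0 g 59.0 j [-0.02  1.   -2.24]
R 70.9 ang 149.77 push 3.4 radial 2.95
M 0.478
```

Emit:
carry_out(fingers=[1,1], travel=[[0.04,-0.31,0],[0.09,-0.62,0]], turn=[[0,0,2.5],[0,0,5]])

```text
clock: 11.25
position: [519.2, 110.6, 141.1]
tcp_rot: [3.032, -0.814, -0.002]
ft_force: [-5.7, -3.6, 9.3]
gripper_width: 11.9
gripper_force: 59.2
```

```bash
python3 o.py
```

```text
11.25 pos [519.2 110.6 141.1] ydeg -120.07 F [-5.65 -3.57  9.26] T [-0.686  1.274  0.279] w 11.9 g 59.2 j [-0.02  1.   -2.34]
R 70.9 ang 145.25 push 6.16 radial 2.61
M 0.723
```

Emit:
carry_out(fingers=[1,1], travel=[[0.04,-0.31,0],[0.09,-0.62,0]], turn=[[0,0,2.5],[0,0,5]])

```text
clock: 11.45
position: [522.6, 115.1, 141.1]
tcp_rot: [2.992, -0.945, -0.003]
ft_force: [-8.3, -3.7, 11.7]
gripper_width: 11.5
gripper_force: 59.5
```

```bash
python3 o.py
```

```text
11.45 pos [522.6 115.1 141.1] ydeg -125.06 F [-8.33 -3.75 11.65] T [-0.9    1.603  0.422] w 11.5 g 59.5 j [-0.03  1.   -2.43]
R 70.9 ang 140.75 push 8.17 radial 4.08
M 1.01
```

It has bitten: M ≈ 1.0 N·m is about 14 N at the pin, or 27 N on the seat, mid-band. I'll hold, check and let go.

Emit:
carry_out(fingers=[1,1,1], travel=[[0,0,0],[0,0,0],[0,0,0]], turn=[[0,0,0],[0,0,0],[0,0,0]])

```text
clock: 11.75
position: [522.8, 115.3, 141.1]
tcp_rot: [2.994, -0.943, -0.003]
ft_force: [-6.9, -3.0, 9.1]
gripper_width: 12.0
gripper_force: 59.3
```

```bash
python3 o.py
```

```text
11.75 pos [522.8 115.3 141.1] ydeg -124.96 F [-6.86 -3.04  9.07] T [-0.729  1.373  0.326] w 12.0 g 59.3 j [-0.03  1.   -2.43]
R 70.9 ang 140.49 push 6.71 radial 3.36
M 0.809
```

Emit:
carry_out(fingers=[0.6,0.6,0.6,0.6], travel=[[0,0,0],[0,0,0],[0,0,0],[0,0,0]], turn=[[0,0,0],[0,0,0],[0,0,0],[0,0,0]])

```text
clock: 12.15
position: [523.8, 116.7, 139.9]
tcp_rot: [-2.996, 0.944, -0.001]
ft_force: [0.1, -0.9, 0.7]
gripper_width: 34.0
gripper_force: 0.0
```

```bash
python3 o.py
```

```text
12.15 pos [523.8 116.7 139.9] ydeg -124.99 F [ 0.13 -0.9   0.71] T [-0.007  0.005  0.036] w 34.0 g 0.0 j [-0.03  1.   -2.43]
R 71.0 ang 139.14 push 0.6 radial -0.69
M 0.08
```

Emit:
carry_out(fingers=[0.6,0.6,0.6,0.6,0.6], travel=[[0,0,-2],[0,0,-5],[0,0,-8],[0,0,-10],[0,0,-10]], turn=[[0,0,0],[0,0,0],[0,0,0],[0,0,0],[0,0,0]])

```text
clock: 12.65
position: [525.4, 117.0, 243.2]
tcp_rot: [-2.993, 0.943, -0.009]
ft_force: [-0.7, 0.5, -0.1]
gripper_width: 34.1
gripper_force: 0.0
```

```bash
python3 - <<'E'
from h import *
for k in range(2):
    c=capture('wrist')
    p={}
    for l,z in [('knob_grip',88),('pin_grip',82)]:
        d=tip_of(c,l)
        if d: p[l]=at_z(c,d[0]['at'],z); print(l,round(d[0]['conf'],2),p[l].round(1))
    if len(p)==2:
        r=p['pin_grip']-p['knob_grip']; print(np.degrees(np.arctan2(r[1],r[0])),np.hypot(r[0],r[1]))
# pin top from depth
P=np.array([np.r_[at_depth(c,(r,k))] for r in range(384) for k in range(512) if c['range_z'][r,k]>0])
q=P[(abs(P[:,2]-94)<4)&(np.hypot(P[:,0]-523,P[:,1]-115)<20)]
if len(q): m=q.mean(0); print('pin top',m,len(q),np.degrees(np.arctan2(m[1]-70.2,m[0]-577.5)))
q=P[(abs(P[:,2]-100)<3)&(np.hypot(P[:,0]-577,P[:,1]-70)<25)]
print('knob top',q.mean(0),len(q))
save(c,'k.png')
exec(open('o.py').read())
E
```

```text
knob_grip 0.71 [578.7  68.5  88. ]
pin_grip 0.83 [518.4 108.4  82. ]
146.52046857334363 72.3077223670093
knob_grip 0.86 [578.2  68.9  88. ]
pin_grip 0.77 [518.3 107.3  82. ]
147.27488582013444 71.12230742843985
pin top [519.50768268 107.65824554  92.94618595] 291 147.1408801186912
knob top [578.87753331  67.99180056  99.32012899] 2230
12.95 pos [523.  116.3 238.4] ydeg -125.0 F [-0.45  0.27  0.35] T [ 0.023 -0.007 -0.008] w 34.2 g 0.0 j [-0.01  1.2  -2.44]
R 71.4 ang 139.81 push 0.08 radial 0.52
M -0.002
```

View pics/k.png

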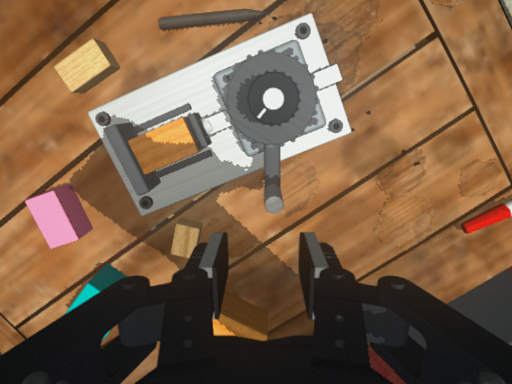

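The view shows the pin at (274,203), sprung back to about 146.5°. That is about 5° past the bite at ~151.7°, or roughly 15 N on the seat. The block at (160,150) is still held. I'll check that nothing creeps.

Emit:
carry_out(fingers=[0.6,0.6,0.6,0.6,0.6], travel=[[0,0,0],[0,0,0],[0,0,0],[0,0,0],[0,0,0]], turn=[[0,0,0],[0,0,0],[0,0,0],[0,0,0],[0,0,0]])

```text
clock: 13.45
position: [523.6, 116.4, 239.9]
tcp_rot: [-2.996, 0.945, -0.0]
ft_force: [0.3, -0.1, -0.3]
gripper_width: 34.2
gripper_force: 0.0
```

Emit:
carry_out(fingers=[0.6,0.6,0.6,0.6,0.6], travel=[[0,0,0],[0,0,0],[0,0,0],[0,0,0],[0,0,0]], turn=[[0,0,0],[0,0,0],[0,0,0],[0,0,0],[0,0,0]])

```text
clock: 13.95
position: [523.6, 116.5, 239.9]
tcp_rot: [-2.996, 0.945, -0.0]
ft_force: [-0.1, 0.4, 0.0]
gripper_width: 34.1
gripper_force: 0.0
```

```bash
python3 - <<'E'
from h import *
c=capture('wrist')
P=np.array([np.r_[at_depth(c,(r,k))] for r in range(384) for k in range(512) if c['range_z'][r,k]>0])
q=P[(abs(P[:,2]-94)<4)&(np.hypot(P[:,0]-523,P[:,1]-115)<20)]; m=q.mean(0)
q2=P[(abs(P[:,2]-100)<3)&(np.hypot(P[:,0]-577,P[:,1]-70)<25)]; k=q2.mean(0)
print(m,k,np.degrees(np.arctan2(m[1]-k[1],m[0]-k[0])))
E
```

```text
[519.4752798 107.70538    92.9581457] [578.86051718  68.01346062  99.26743294] 146.2420149732658
```

```bash
python3 -c "
from bench import *
print(sign_off())"
```

```text
the job is handed in; nothing more can be done
None
```

I handed the job in at about 14 s with the block held at about 12–14 N (estimated before I let go of the knob). The ring was tightened to about 14 N at the pin; after a 6° spring-back it bears on its seat with an estimated 15 N. Nothing was forced, the robot was clear, and no verdict came back.

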